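# Hang the ear defenders on the carving bench's bar

## Task

Hang the orange ear defenders over the outer half of the steel bar, one cup on each side: hold them until you feel the bar take their weight (its height varies), then let go so that they hang still. Then, without lifting them off, gently push them along the bar until the headband is up against the red stop collar, and leave them hanging there. Leave the other things on the bench where they are.

Things in the scene. Friction and masses are not known exactly. Their poses are not given: they have to be found in the camera images.
- muffs: Ear defenders (about 260 g), rigid: a headband arch with an orange cup at each end, standing on the cups' flat undersides, arch on top. Origin midway between the cups at their underside; z up, x from cup to cup, y across the headband. 172 (x) x 68 (y) x 139 (z) mm. Cups 34 x 68 x 78 high, centred at x = +-69; between their cushions a gap of 80 mm (x -40 to 40) is left for the bar.
- pad_top (a point): Middle of the top of the headband's black pad, 139 mm above the origin of the muffs. The pad is 26 mm wide in y, 14 mm thick, flat from x = -13 to 13 mm, then slopes down 20 degrees on either side to x = +-40. Grip it across its 26 mm width: fingertips that reach at most 10 mm below its top stay clear of the bar.
- crown (a point): Middle of the underside of the headband's pad, the spot that rests on the bar: 125 mm above the origin of the muffs, 14 mm below the pad's top.
- stand: Hanging stand fixed to the bench: upright post 26 mm thick, 275 mm high, on a dark foot 120 mm square, 16 mm thick. Origin at the foot's underside on the post's axis; z up. A green block on the post carries a level steel bar, 16 mm in diameter, along the stand's -y axis (x = 0). The bar's height is not reported: its top is 160 to 205 mm above the bench, to be seen or felt. It stays put under 40 N.
- under_end (a point): Point on the bench straight below the bar's free end, 290 mm from the post along the stand's -y. The end carries a red ball, 24 mm in diameter, on the bar's axis.
- under_collar (a point): Point on the bench straight below the outer face of the red stop collar, 115 mm from the post along the stand's -y. Collar 32 mm in diameter, 10 mm wide. Pushed home, the middle of the headband is 13 mm further out, 128 mm from the post.
- under_shelf (a point): Point on the bench straight below the outer edge of a small shelf over the bar, 85 mm from the post. Shelf 130 (x) x 75 (y) x 10 mm, underside 50 mm above the bar's top, with a fixed bottle and jar up to 180 mm above the bar. No gripper closing along the bar fits down beside it: hang the ear defenders 180 to 260 mm from the post, then push.
- gouge_a: Bystander: carving gouge with a pale handle, 230 mm long, 24 mm high, lying on the bench; origin near its ferrule.
- gouge_b: Bystander: carving gouge with a dark handle, 230 mm long, 24 mm high, lying on the bench; origin near its ferrule.
- mallet: Bystander: round wooden carver's mallet standing on its head, 84 mm in diameter, 165 mm high; origin at the centre of its underside.
- glue: Bystander: yellow glue bottle with blue cap, 60 mm in diameter, 160 mm high, standing; origin at the centre of its underside.
- brush: Bystander: flat brush lying on the bench, 200 mm long, 42 mm wide, 20 mm high; origin near its middle on the underside.
- rosette: Bystander: carved wooden rosette block, 120 mm square, 32 mm high, lying flat; origin at the centre of its underside.

How it is judged (in metres and radians):
On the way, in this order (a step that is already met when the one before it is completed fails the run):
1. the ear defenders, still held by the fingers, rest on the outer half of the bar (160 to 280 mm from the post), a cup on each side (contact force between muffs and stand above 0.8 N and x of crown in the frame of stand between -0.02 and 0.02 m and height (world z) of muffs above 0.012 m and angle between muffs's own z axis and vertical below 0.2 rad and angle between the y axis of muffs and the y axis of stand, either way round below 0.25 rad and y of crown in the frame of stand between -0.28 and -0.16 m and contact force between the fingers and muffs above 1 N), for 0.1 s.
2. let go, they hang still on the outer half of the bar (contact force between muffs and stand above 0.8 N and x of crown in the frame of stand between -0.02 and 0.02 m and height (world z) of muffs above 0.012 m and angle between muffs's own z axis and vertical below 0.2 rad and angle between the y axis of muffs and the y axis of stand, either way round below 0.25 rad and y of crown in the frame of stand between -0.28 and -0.16 m and contact force between the fingers and muffs below 0.1 N and linear speed of muffs below 0.05 m/s), for 0.2 s.
At the end, for the whole second after the job is handed in: The ear defenders hang on the bar by the headband, clear of the bench, a cup on each side (middle within 20 mm of the bar's line, tilt under 0.2 rad, square to the bar within 0.25 rad), the headband within 8 mm of the stop collar, at rest and not touched by the fingers (contact force between muffs and stand above 0.8 N and x of crown in the frame of stand between -0.02 and 0.02 m and height (world z) of muffs above 0.012 m and angle between muffs's own z axis and vertical below 0.2 rad and angle between the y axis of muffs and the y axis of stand, either way round below 0.25 rad and contact force between the fingers and muffs below 0.1 N and y of crown in the frame of stand between -0.136 and -0.115 m and linear speed of muffs below 0.03 m/s and angular speed of muffs below 0.3 rad/s).
It fails at once if the ear defenders are pressed on the stand with more than 40 N (contact force between muffs and stand above 40 N).
It fails at once if the ear defenders are knocked over or dropped on their side (angle between muffs's own z axis and vertical above 0.9 rad).
It fails at once if a bystander is shoved more than 30 mm (distance of any of gouge_a, gouge_b, mallet, glue, brush, rosette from where it was at the start of the episode above 0.03 m).
It also fails if it takes over 54 s, if anything falls off the work surface, if the arm or the gripper's body presses on something with over 40 N, if the wrist force passes 120 N, or if a joint passes its speed limit or range.

## Robot

A 7-joint arm with a two-finger parallel gripper is mounted at the origin on the work surface. World frame = base frame: x ahead of the robot, y to its left, z up, the work surface at z = 0. Lengths are in mm, angles in rad, forces in N, time in s.
With the tool pointing down it reaches from about 425 to 950 mm from the base axis. Payload 4.7 kg.
Tool frame: the origin (TCP) lies on the mounting face of the last link; the fingertips stand ahead of it and the grasp point (between the pads) lies 164 mm ahead of it (ctrl.tips_ahead is the z of the fingertips in the tool frame, in mm); z points along the fingers, y is the line along which they close (so a half turn about z gives the same grasp; the last joint's range is limited). The gripper opens to 87 mm and grips with 3 to 60 N. Pads are 19 mm wide; open, the fingers measure 117 mm over their backs; the gripper's body (75 mm by 190 mm) begins 51 mm behind the grasp point.
Start: joints at [-1.25, 0.469, -0.049, 1.532, 0.024, 1.141, -0.082], TCP at [231.292, 634.141, 404.773] pointing down, gripper open.
Joint ranges: [-2.59, 2.59], [-0.33, 1.99], [-1.39, 1.29], [0.1, 2.45], [-1.04, 4.18], [0.21, 1.99], [-2.66, 2.66]. Speed limits (rad/s): [2.57, 2.57, 3.14, 3.14, 3.14, 3.14, 3.14].

## Interface

Orientations are given as a unit quaternion [w, x, y, z].
In Python, from rig import ctrl gives the robot as it stands.
- The arm moves only by the tool carry_out, never from a script. Its argument "targets" is a list of rows, each a list of 3 entries, a list of its own where there are three numbers: the shift along the tool's x, y, z each as a share of 150 mm, from -1 to 1, then the turn, a rotation vector about the tool's x, y, z each as a share of 0.1 rad, from -1 to 1, then the closure, from -1 (fully open) to 1 (shut). In form: [[[dx, dy, dz], [rx, ry, rz], fingers], ...]. A call has 1 to 10 rows; each row shifts and turns the commanded pose from where the row before left it, along the tool's axes as they then stand; what a row does not reach is not made up. A row lasts 1/10 s, in which the tool goes at most 50 mm and 8.59 degrees, less where a joint would pass 70% of its speed; a pose out of reach is approached as far as the arm can. A call with a number of a shift or a turn outside -1 to 1 is refused whole. A call with a gripper value outside its range is refused whole. The fingers move at their own pace and stop on an object; "force" is the grip in N (left out, the last holds). Time passes only in rows, so rows that do not move let the fingers close. It gives the time, the measured TCP pose, the force, the opening and the grip force at its end, in the units of the state.
- ctrl.state(): the state, without advancing time (a new reading comes with each control period).
- ctrl.grab_frame(name): name is "side" or "top"; returns a dict with "img" (384x512x3 uint8, red, green, blue), "mtx" (3x3 intrinsics, pixels), "extrinsics" (4x4, takes a point from camera to world coordinates). Camera axes: x right, y down, z forward; pixel columns grow to the right and rows downward; lengths in mm; the calibration is good to about 2 mm. A picture is of the moment at which its call begins. There is no depth.
- ctrl.close_job(): hands the job in; it is judged then, once.
The state is a dict: "time": time; "qpos": joint angles; "dq": joint speeds; "tau": joint torques, N m; "eef_pos": TCP position; "eef_rot": TCP orientation; "wrist_force": force on the tool from outside, world axes, zero at the start; "ft_torque": the same for the moment, N m; "finger_gap": opening from 0.0 (shut) to 1.0 (fully open); "grip_force": force on a finger pad.
Only numpy, scipy, OpenCV 4.12 (cv2) and the standard library are available. Lean on these libraries where they do the work, as an engineer would, in place of code of your own. Each camera call takes 0.05 s, during which the arm holds its last target. There are 200 camera calls.

## Working session

There is one attempt and no reset: what is moved stays moved. The work goes in short steps, Python scripts to look and compute and a tool call to move; the robot and the scene stay as the last step left them, time stands still between calls to the robot, and variables do not carry over. Pictures are saved under pics/ and viewed, at most 10 in all, crops included, and the job is handed in when it is done.

Besides the shell and the picture viewer there is one more tool, called after "Request:" in YAML: its name, and indented under it one key for each argument. carry_out: Moves the arm, as the interface text tells. Its arguments: {"type":"object","properties":{"targets":{"type":"array"},"force":{"type":"number"}},"required":["targets"]}

```bash
mkdir -p pics
cat > h.py <<'E'
import numpy as np, cv2
from rig import ctrl
def grab(n,f):
    d=ctrl.grab_frame(n); cv2.imwrite(f'pics/{f}.png',d['img'][:,:,::-1]); np.savez(f'pics/{f}.npz',**d); return d
def load(f): return dict(np.load(f'pics/{f}.npz'))
def ray(d,u,v):
    E=np.array(d['extrinsics']); r=np.linalg.inv(d['mtx'])@[u,v,1]; r=E[:3,:3]@r
    return E[:3,3],r/np.linalg.norm(r)
def plane(d,u,v,z):
    o,r=ray(d,u,v); return o+r*(z-o[2])/r[2]
def tri(d1,p1,d2,p2):
    o1,r1=ray(d1,*p1);o2,r2=ray(d2,*p2)
    t=np.linalg.lstsq(np.c_[r1,-r2],o2-o1,rcond=None)[0]
    a=o1+t[0]*r1;b=o2+t[1]*r2
    return (a+b)/2,np.linalg.norm(a-b)
def proj(d,P):
    E=np.linalg.inv(d['extrinsics']); p=d['mtx']@(E[:3,:3]@np.array(P)+E[:3,3]); return p[:2]/p[2]
E
python3 - <<'E'
from h import *
np.set_printoptions(precision=3,suppress=True)
for n in('side','top'):
    d=grab(n,n+'0'); print(d['mtx'],d['extrinsics'])
print(ctrl.state(),ctrl.tips_ahead)
E
```

```text
[[436.418   0.    258.577]
 [  0.    436.418 191.205]
 [  0.      0.      1.   ]] [[   0.986   -0.089    0.14   401.439]
 [  -0.165   -0.587    0.793 -978.723]
 [   0.012   -0.805   -0.594  863.761]
 [   0.       0.       0.       1.   ]]
[[482.271   0.    256.594]
 [  0.    482.271 190.591]
 [  0.      0.      1.   ]] [[   0.013   -0.998    0.063  469.115]
 [  -1.      -0.011    0.019  -21.323]
 [  -0.018   -0.064   -0.998 1482.14 ]
 [   0.       0.       0.       1.   ]]
{'time': 0.1, 'qpos': array([-1.25 ,  0.469, -0.049,  1.534,  0.024,  1.141, -0.082]), 'dq': array([ 0.001,  0.001,  0.002, -0.003,  0.001,  0.001, -0.   ]), 'tau': array([  0.001, -50.917,  -0.081, -23.683,  -0.061,   0.034,   0.   ]), 'eef_pos': array([231.235, 633.922, 403.791]), 'eef_rot': array([-0.   ,  0.174,  0.985, -0.001]), 'wrist_force': array([-0.357, -0.09 , -0.64 ]), 'ft_torque': array([ 0.026, -0.002,  0.01 ]), 'grip_force': 0.0, 'finger_gap': 0.9989073232436634} 182.2
```

View pics/side0.png

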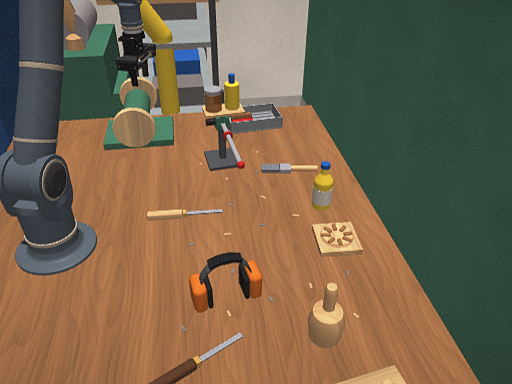

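View pics/top0.png

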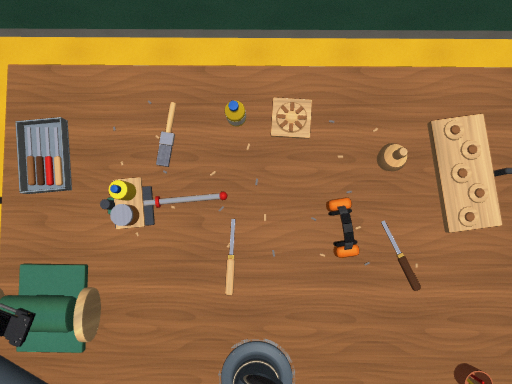

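Side view: muffs at about (226,280), red ball (241,165), collar (228,135). Top view: muffs at (343,228), red ball (223,196), collar (157,202), foot edge (149,206). Next I'll measure with colour masks and look at zoomed crops.

Run:
```python
from h import *
np.set_printoptions(precision=1,suppress=True)
def blobs(f,lo,hi,box,mn=8,lo2=None,hi2=None):
    im=load(f)['img']; h=cv2.cvtColor(im,cv2.COLOR_RGB2HSV)
    m=cv2.inRange(h,lo,hi)
    if lo2: m|=cv2.inRange(h,lo2,hi2)
    z=np.zeros_like(m); x0,y0,x1,y1=box; z[y0:y1,x0:x1]=m[y0:y1,x0:x1]
    n,l,s,c=cv2.connectedComponentsWithStats(z)
    for i in range(1,n):
        if s[i,4]>=mn: print(f,c[i],s[i], cv2.minAreaRect(np.argwhere(l==i)[:,::-1].astype(np.float32)))
print('red')
for f,b in(('top0',(130,180,240,220)),('side0',(200,105,260,180))): blobs(f,(0,150,90),(6,255,255),b,8,(172,150,90),(180,255,255))
print('orange')
for f,b in(('top0',(315,185,370,270)),('side0',(180,240,270,320))): blobs(f,(5,190,120),(14,255,255),b,20)
print('black')
for f,b in(('top0',(320,185,365,270)),('side0',(190,245,265,300))): blobs(f,(0,0,0),(180,255,60),b,20)
a=load('top0')['img'][180:280,300:430]; b=load('side0')['img'][235:325,175:290]; c=load('top0')['img'][165:245,95:240]; e=load('side0')['img'][80:180,190:290]
k=lambda i:cv2.resize(i,(400,300),interpolation=cv2.INTER_CUBIC)
cv2.imwrite('pics/crop0.png',np.vstack([np.hstack([k(a),k(b)]),np.hstack([k(c),k(e)])])[:,:,::-1])
```

```text
red
top0 [222.9 195.5] [220 192   7   8  50] ((223.0, 195.5), (7.0, 6.0), 90.0)
top0 [157.  201.6] [155 196   6  12  49] ((157.5, 201.5), (5.0, 11.0), 0.0)
side0 [241.9 119.1] [232 117  21   5  52] ((241.9384765625, 119.00772094726562), (2.4806947708129883, 20.217662811279297), 82.87498474121094)
side0 [227.1 134.5] [223 131  10   9  39] ((227.45001220703125, 134.85000610351562), (6.957010269165039, 9.17060375213623), 71.56504821777344)
side0 [240.5 164.4] [237 161   8   8  49] ((240.5, 164.5), (7.0, 7.0), 90.0)
orange
top0 [339.4 203.3] [329 198  23  13 207] ((339.7976989746094, 203.68496704101562), (11.024147033691406, 22.352407455444336), 81.25383758544922)
top0 [347.3 251.5] [336 245  23  13 202] ((347.1475524902344, 251.12295532226562), (11.135895729064941, 22.362327575683594), 84.80557250976562)
side0 [254.3 279.1] [244 261  18  37 393] ((254.0950927734375, 278.4438781738281), (36.66759490966797, 14.946409225463867), 77.90524291992188)
side0 [198.4 292.3] [189 273  19  39 434] ((199.12643432617188, 291.9704895019531), (38.369346618652344, 14.283005714416504), 76.86598205566406)
black
top0 [344.9 228.1] [329 207  28  43 434] ((342.648681640625, 227.89190673828125), (42.41493606567383, 22.358261108398438), 80.53767395019531)
side0 [227.  271.4] [200 253  50  47 738] ((224.3951873779297, 275.8315734863281), (45.60995864868164, 48.951446533203125), 88.36341857910156)
```

View pics/crop0.png

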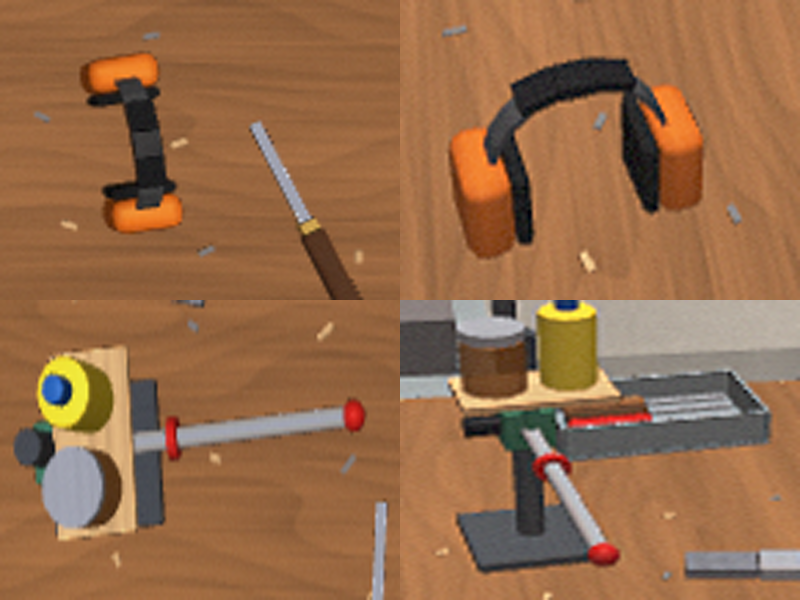

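The crop shows the pad's middle near top-view pixel (347.5,227), the side-view pad between about (323,256) and (357,262), and nothing on the bar. I'll triangulate the bar and muffs.

Run:
```python
from h import *
np.set_printoptions(precision=1,suppress=True)
t=load('top0');s=load('side0')
ball,e1=tri(t,(222.9,195.5),s,(240.5,164.4)); col,e2=tri(t,(157,201.6),s,(227.1,134.5))
print('ball',ball,e1,'collar',col,e2, 'sep (expect 170)',np.linalg.norm((ball-col)[:2]))
u=(ball-col);u[2]=0;u/=np.linalg.norm(u);print('bar out dir',u,np.degrees(np.arctan2(u[1],u[0])),'post',ball-290*u)
c1=plane(t,339.8,203.7,74);c2=plane(t,347.1,251.1,74)
print('cups',c1,c2,np.linalg.norm(c1-c2),(c1+c2)/2)
ax=c1-c2;ax/=np.linalg.norm(ax);print('muff x dir',ax,np.degrees(np.arctan2(ax[1],ax[0])))
# pad segmentation: dark in top view near pad
for z in(139,):print('pad top view',plane(t,347.5,227,z))
m=(c1+c2)/2; y=np.array([-ax[1],ax[0],0])
for p in((0,0,139),(13,13,139),(-13,13,139),(13,-13,139),(-13,-13,139)):
  P=m*[1,1,0]+ax*p[0]+y*p[1]+[0,0,p[2]]
  print(p,proj(t,P),proj(s,P))
for f,box in(('side0',(190,245,265,300)),('top0',(320,185,365,270))):
  im=cv2.cvtColor(load(f)['img'],cv2.COLOR_RGB2GRAY);x0,y0,x1,y1=box
  mm=np.zeros_like(im);mm[y0:y1,x0:x1]=(im[y0:y1,x0:x1]<34)*255
  n,l,st,c=cv2.connectedComponentsWithStats(mm)
  for i in range(1,n):
    if st[i,4]>15: print(f,c[i],st[i])
```

```text
ball [537.   95.9 163.2] 2.5833472560960846 collar [517.5 276.4 165.7] 3.600250657367178 sep (expect 170) 181.49907729128824
bar out dir [ 0.1 -1.   0. ] -83.838587863047 post [505.9 384.2 163.2]
cups [ 523.  -237.6   74. ] [ 386.1 -258.9   74. ] 138.58083158387134 [ 454.5 -248.2   74. ]
muff x dir [1.  0.2 0. ] 8.83247118139154
pad top view [ 456.2 -248.9  139. ]
(0, 0, 139) [347.2 227.6] [225.6 255.5]
(13, 13, 139) [341.9 223.6] [229.6 250.5]
(-13, 13, 139) [343.3 232.9] [218.8 252.9]
(13, -13, 139) [351.2 222.3] [232.5 258.1]
(-13, -13, 139) [352.6 231.6] [221.6 260.5]
side0 [225.9 262.7] [210 259  33  11  74]
side0 [243.5 283.6] [239 266  10  32 159]
side0 [209.5 293.7] [207 285   6  15  45]
top0 [345.8 217.7] [341 209  10  15  89]
top0 [333.9 212.7] [329 210  11   5  31]
top0 [345.8 239.4] [334 232  23  15 144]
```

Request:
carry_out:
  targets:
    - [[-0.1,-0.11,-0.02],[0,0,0],-1]
    - [[-0.19,-0.21,-0.02],[0,0,0],-1]
    - [[-0.19,-0.21,-0.02],[0,0,0],-1]
    - [[-0.19,-0.21,-0.02],[0,0,0],-1]
    - [[-0.19,-0.21,-0.02],[0,0,0],-1]
    - [[-0.19,-0.21,-0.02],[0,0,0],-1]
    - [[-0.19,-0.21,-0.02],[0,0,0],-1]
    - [[-0.19,-0.21,-0.02],[0,0,0],-1]
    - [[-0.19,-0.21,-0.02],[0,0,0],-1]
    - [[-0.19,-0.21,-0.02],[0,0,0],-1]
  force: 20

```text
time: 1.1
eef_pos: [383.7, 257.4, 434.7]
eef_rot: [-0.0, 0.174, 0.985, -0.0]
wrist_force: [1.0, -0.3, 0.1]
finger_gap: 1.0
grip_force: 0.0
```

Request:
carry_out:
  targets:
    - [[-0.19,-0.21,-0.02],[0,0,0],-1]
    - [[-0.19,-0.21,-0.02],[0,0,0],-1]
    - [[-0.19,-0.21,-0.02],[0,0,0],-1]
    - [[-0.19,-0.21,-0.02],[0,0,0],-1]
    - [[-0.19,-0.21,-0.02],[0,0,0],-1]
    - [[-0.19,-0.21,-0.02],[0,0,-1],-1]
    - [[0,0,0],[0,0,-1],-1]
    - [[0,0,0],[0,0,-1],-1]
    - [[0,0,0],[0,0,-1],-1]
    - [[0,0,0],[0,0,-1],-1]

```text
time: 2.1
eef_pos: [479.2, 23.0, 452.3]
eef_rot: [-0.0, -0.077, 0.997, 0.0]
wrist_force: [0.5, -0.4, 0.2]
finger_gap: 1.0
grip_force: 0.0
```

```bash
cat >> h.py <<'E'
from scipy.spatial.transform import Rotation as R
def to(P,yaw=None):
    s=ctrl.state(); r=R.from_quat(np.roll(s['eef_rot'],-1)); M=r.as_matrix()
    print('t',round(s['time'],2),'tcp',s['eef_pos'].round(1),'tool y deg',round(np.degrees(np.arctan2(M[1,1],M[0,1])),2),'z',M[:,2].round(4),'F',s['wrist_force'].round(2),'gap',round(s['finger_gap'],3),'grip',round(s['grip_force'],2),'q',s['qpos'].round(2))
    d=M.T@(np.array(P)-s['eef_pos']); print('shift share total',(d/150).round(3),'mm',d.round(1))
    if yaw is not None:
        y=np.radians(yaw); T=np.c_[[np.sin(y),-np.cos(y),0],[np.cos(y),np.sin(y),0],[0,0,-1]]
        print('turn share',(R.from_matrix(M.T@T).as_rotvec()/.1).round(3))
E
python3 -c "
from h import *
to((455,-248.5,400),98.8)"
```

```text
t 2.1 tcp [479.2  23.  452.3] tool y deg 98.82 z [-9.e-04 -0.e+00 -1.e+00] F [ 0.54 -0.37  0.22] gap 1.0 grip 0.0 q [-0.44  0.1   0.33  1.93 -0.04  1.12  1.63]
shift share total [ 0.437 -1.764  0.349] mm [  65.6 -264.5   52.4]Traceback (most recent call last):
  File "<string>", line 3, in <module>
    to((455,-248.5,400),98.8)
    ~~^^^^^^^^^^^^^^^^^^^^^^^
  File "h.py", line 25, in to
    print('turn share',(R.from_matrix(M.T@T).as_rotvec()/.1).round(3))
                        ~~~~~~~~~~~~~^^^^^^^
  File "scipy/spatial/transform/_rotation.pyx", line 1143, in scipy.spatial.transform._rotation.Rotation.from_matrix
ValueError: Non-positive determinant (left-handed or null coordinate frame) in rotation matrix 0: [[-9.99999517e-01 -4.33359021e-04 -8.81656133e-04]
 [-4.33266303e-04  9.99999901e-01 -1.05351346e-04]
 [-8.81701700e-04  1.04969303e-04  9.99999606e-01]].
```

```bash
sed -i 's/\[np.sin(y),-np.cos(y),0\]/[-np.sin(y),np.cos(y),0]/' h.py
```

Request:
carry_out:
  targets:
    - [[0.04,-0.15,0.03],[0,0,0],-1]
    - [[0.07,-0.29,0.06],[0,0,0],-1]
    - [[0.07,-0.29,0.06],[0,0,0],-1]
    - [[0.07,-0.29,0.06],[0,0,0],-1]
    - [[0.07,-0.29,0.06],[0,0,0],-1]
    - [[0.07,-0.29,0.06],[0,0,0],-1]
    - [[0.04,-0.16,0.03],[0,0,0],-1]
    - [[0,0,0],[0,0,0],-1]
    - [[0,0,0],[0,0,0],-1]

```text
time: 3.0
eef_pos: [455.0, -247.5, 398.2]
eef_rot: [-0.0, -0.075, 0.997, 0.0]
wrist_force: [-0.3, 0.1, 1.3]
finger_gap: 0.992
grip_force: 0.0
```

```bash
python3 -c "
from h import *
to((455,-248.5,312.5),98.8)"
```

```text
t 3.0 tcp [ 455.  -247.5  398.2] tool y deg 98.55 z [-1.e-03  8.e-04 -1.e+00] F [-0.3   0.1   1.25] gap 0.992 grip 0.0 q [-0.04  0.23  0.54  1.93 -0.14  1.01  2.29]
shift share total [ 0.    -0.007  0.572] mm [ 0.1 -1.  85.7]
turn share [ 0.009 -0.009 -0.044]
```

Request:
carry_out:
  targets:
    - [[0,0,0.14],[0,0,0],-1]
    - [[0,0,0.14],[0,0,0],-1]
    - [[0,0,0.12],[0,0,0],-1]
    - [[0,0,0.1],[0,0,0],-1]
    - [[0,-0.005,0.05],[0,0,0],-1]
    - [[0,0,0.02],[0,0,0],-1]
    - [[0,0,0],[0,0,0],-1]
    - [[0,0,0],[0,0,0],-1]

```text
time: 3.8
eef_pos: [455.6, -248.2, 313.9]
eef_rot: [0.001, -0.075, 0.997, -0.0]
wrist_force: [0.4, -0.6, -0.4]
finger_gap: 0.999
grip_force: 0.0
```

```bash
python3 -c "
from h import *
to((455,-248.5,312.5),98.8)
a=grab('side','s1')['img'][180:330,150:350];b=grab('top','t1')['img'][170:290,270:430]
cv2.imwrite('pics/c1.png',np.hstack([cv2.resize(a,(400,300),interpolation=2),cv2.resize(b,(400,300),interpolation=2)])[:,:,::-1])"
```

```text
t 3.8 tcp [ 455.6 -248.2  313.9] tool y deg 98.64 z [ 1.3e-03 -2.0e-04 -1.0e+00] F [ 0.44 -0.58 -0.43] gap 0.999 grip 0.0 q [ 0.01  0.35  0.51  2.02 -0.23  0.83  2.37]
shift share total [ 0.004 -0.001  0.009] mm [ 0.7 -0.2  1.4]
turn share [-0.004  0.013 -0.029]
```

View pics/c1.png

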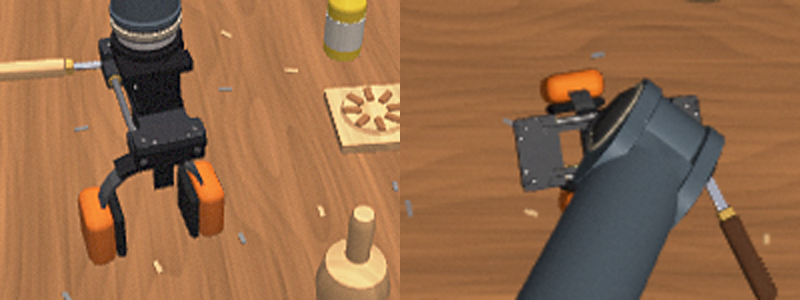

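The fingers straddle the pad, one in front of it and one behind, centred between the cups. Now I close.

Request:
carry_out:
  targets:
    - [[0,0,0.009],[0,0,0],-1]
    - [[0,0,0],[0,0,0],1]
    - [[0,0,0],[0,0,0],1]
    - [[0,0,0],[0,0,0],1]
    - [[0,0,0],[0,0,0],1]
    - [[0,0,0],[0,0,0],1]
    - [[0,0,0],[0,0,0],1]
    - [[0,0,0],[0,0,0],1]
  force: 25

```text
time: 4.7
eef_pos: [455.3, -248.3, 311.8]
eef_rot: [-0.0, -0.075, 0.997, 0.0]
wrist_force: [-0.2, -0.5, -1.3]
finger_gap: 0.449
grip_force: 0.0
```

Request:
carry_out:
  targets:
    - [[0,0,-0.05],[0,0,0],1]
    - [[0,0,-0.1],[0,0,0],1]
    - [[0,0,-0.2],[0,0,0],1]
    - [[0,0,-0.25],[0,0,0],1]
    - [[0,0,-0.25],[0,0,0],1]
    - [[0,0,-0.25],[0,0,0],1]
    - [[0,0,-0.1],[0,0,0],1]
    - [[0,0,0],[0,0,0],1]

```text
time: 5.5
eef_pos: [455.3, -248.9, 494.9]
eef_rot: [0.003, -0.075, 0.997, -0.001]
wrist_force: [-0.8, 0.2, -0.5]
finger_gap: 0.007
grip_force: 0.0
```

```bash
python3 -c "
from h import *
to((529.6,166,500),96.2)
a=grab('side','s2')['img'];
cv2.imwrite('pics/c2.png',cv2.resize(a[100:340,120:360],(600,600),interpolation=2)[:,:,::-1])"
```

```text
t 5.5 tcp [ 455.3 -248.9  494.9] tool y deg 98.6 z [ 0.006  -0.0016 -1.    ] F [-0.81  0.19 -0.54] gap 0.007 grip 0.0 q [-0.08  0.14  0.56  1.8  -0.08  1.21  2.23]
shift share total [-0.903  2.661 -0.035] mm [-135.5  399.1   -5.3]
turn share [-0.023  0.057  0.419]
```

View pics/c2.png

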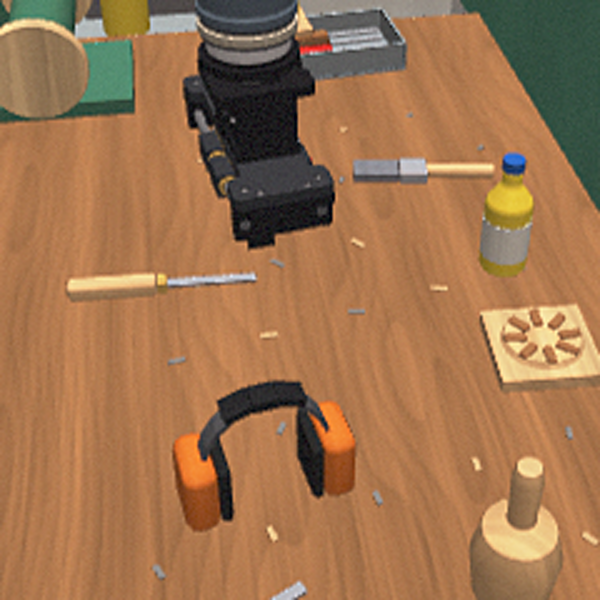

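The fingers were still closing when I lifted, so the muffs stayed standing and look unmoved. I'll check their position, then regrasp and wait for the grip.

Request:
carry_out:
  targets:
    - [[0,0,0],[0,0,0],-1]
    - [[0,0,0],[0,0,0],-1]
    - [[0,0,0],[0,0,0],-1]
    - [[0,0,0],[0,0,0],-1]
    - [[0,0,0],[0,0,0],-1]
    - [[0,0,0.1],[0,0,0],-1]
    - [[0,0,0.2],[0,0,0],-1]
    - [[0,0,0.2],[0,0,0],-1]
    - [[0,0,0.2],[0,0,0],-1]

```text
time: 6.45
eef_pos: [455.2, -248.3, 385.9]
eef_rot: [0.0, -0.075, 0.997, -0.0]
wrist_force: [0.5, 0.5, 0.6]
finger_gap: 0.741
grip_force: 0.0
```

```bash
python3 -c "
from h import *
to((455,-248.5,312.5),98.8)
for f in('side0','s2'):
    h=cv2.cvtColor(load(f)['img'],cv2.COLOR_RGB2HSV);m=cv2.inRange(h,(5,190,120),(14,255,255));z=m*0;z[240:320,180:270]=m[240:320,180:270]
    n,l,s,c=cv2.connectedComponentsWithStats(z);print(f,[c[i].round(1) for i in range(1,n) if s[i,4]>50])
"
```

```text
t 6.45 tcp [ 455.2 -248.3  385.9] tool y deg 98.61 z [ 7.e-04 -1.e-04 -1.e+00] F [0.48 0.55 0.6 ] gap 0.741 grip 0.0 q [-0.04  0.25  0.55  1.95 -0.16  0.98  2.3 ]
shift share total [ 0.002 -0.001  0.489] mm [ 0.3 -0.2 73.4]
turn share [-0.002  0.006 -0.033]
side0 [array([254.3, 279.1]), array([198.4, 292.3])]
s2 [array([254.3, 279.1]), array([198.4, 292.5])]
```

Request:
carry_out:
  targets:
    - [[0,0,0.12],[0,0,0],-1]
    - [[0,0,0.12],[0,0,0],-1]
    - [[0,0,0.12],[0,0,0],-1]
    - [[0,0,0.08],[0,0,0],-1]
    - [[0,0,0.045],[0,0,0],-1]
    - [[0,0,0],[0,0,0],1]
    - [[0,0,0],[0,0,0],1]
    - [[0,0,0],[0,0,0],1]
    - [[0,0,0],[0,0,0],1]
    - [[0,0,0],[0,0,0],1]
  force: 25

```text
time: 7.45
eef_pos: [455.4, -248.4, 314.6]
eef_rot: [0.0, -0.075, 0.997, -0.0]
wrist_force: [-0.1, 0.1, 0.5]
finger_gap: 0.631
grip_force: 0.0
```

Request:
carry_out:
  targets:
    - [[0,0,0],[0,0,0],1]
    - [[0,0,0],[0,0,0],1]
    - [[0,0,0],[0,0,0],1]
    - [[0,0,0],[0,0,0],1]
    - [[0,0,0],[0,0,0],1]
    - [[0,0,0],[0,0,0],1]
    - [[0,0,0],[0,0,0],1]
    - [[0,0,0],[0,0,0],1]

```text
time: 8.25
eef_pos: [455.3, -248.4, 314.1]
eef_rot: [0.0, -0.075, 0.997, -0.0]
wrist_force: [-0.4, -0.5, 0.4]
finger_gap: 0.291
grip_force: 24.9
```

Request:
carry_out:
  targets:
    - [[0,0,-0.05],[0,0,0],1]
    - [[0,0,-0.1],[0,0,0],1]
    - [[0,0,-0.2],[0,0,0],1]
    - [[0,0,-0.25],[0,0,0],1]
    - [[0,0,-0.25],[0,0,0],1]
    - [[0,0,-0.25],[0,0,0],1]
    - [[0,0,-0.2],[0,0,0],1]
    - [[0,0,-0.1],[0,0,0],1]
    - [[0,0,0],[0,0,0],1]
    - [[0,0,0],[0,0,0],1]

```text
time: 9.25
eef_pos: [454.8, -248.1, 523.4]
eef_rot: [-0.001, -0.075, 0.997, 0.001]
wrist_force: [-1.0, -0.2, -3.3]
finger_gap: 0.295
grip_force: 24.9
```

```bash
python3 -c "
from h import *
to((529.6,166,520),96.2)"
```

```text
t 9.25 tcp [ 454.8 -248.1  523.4] tool y deg 98.61 z [-1.4e-03  9.0e-04 -1.0e+00] F [-1.03 -0.2  -3.29] gap 0.295 grip 24.95 q [-0.09  0.12  0.57  1.76 -0.07  1.28  2.22]
shift share total [-0.906  2.655  0.024] mm [-135.9  398.2    3.6]
turn share [ 0.011 -0.012  0.421]
```

Request:
carry_out:
  targets:
    - [[-0.04,0.1,0],[0,0,0.04],1]
    - [[-0.07,0.2,0],[0,0,0.04],1]
    - [[-0.08,0.25,0],[0,0,0.04],1]
    - [[-0.09,0.27,0],[0,0,0.04],1]
    - [[-0.09,0.27,0],[0,0,0.04],1]
    - [[-0.09,0.27,0],[0,0,0.04],1]
    - [[-0.09,0.27,0],[0,0,0.04],1]
    - [[-0.09,0.27,0],[0,0,0.04],1]
    - [[-0.09,0.25,0],[0,0,0.04],1]
    - [[-0.07,0.2,0],[0,0,0.04],1]

```text
time: 10.25
eef_pos: [527.9, 119.7, 521.9]
eef_rot: [-0.002, -0.056, 0.998, -0.0]
wrist_force: [0.5, 0.3, -3.1]
finger_gap: 0.292
grip_force: 24.9
```

Request:
carry_out:
  targets:
    - [[-0.05,0.14,0],[0,0,0],1]
    - [[-0.03,0.08,0],[0,0,0],1]
    - [[0,0,0],[0,0,0],1]
    - [[0,0,0],[0,0,0],1]
    - [[0,0,0],[0,0,0],1]

```text
time: 10.75
eef_pos: [536.5, 149.0, 524.0]
eef_rot: [-0.0, -0.054, 0.999, -0.0]
wrist_force: [0.4, 0.6, -2.3]
finger_gap: 0.294
grip_force: 24.9
```

```bash
python3 -c "
from h import *
to((529.6,166,380),96.2)
a=grab('side','s3')['img'];b=grab('top','t3')['img']
cv2.imwrite('pics/c3.png',np.hstack([cv2.resize(a[40:190,170:320],(400,400),interpolation=2),cv2.resize(b[130:280,90:240],(400,400),interpolation=2)])[:,:,::-1])"
```

```text
t 10.75 tcp [536.5 149.  524. ] tool y deg 96.15 z [-4.e-04 -8.e-04 -1.e+00] F [ 0.4   0.59 -2.34] gap 0.294 grip 24.95 q [-0.56  0.19  0.26  1.66 -0.05  1.3   1.38]
shift share total [0.033 0.118 0.96 ] mm [  4.9  17.8 144. ]
turn share [-0.008 -0.005 -0.009]
```

View pics/c3.png

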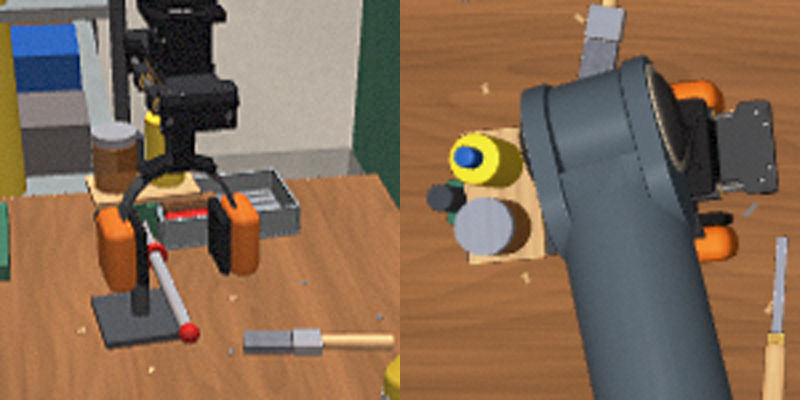

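The muffs are above the outer half of the bar, which runs between the cups. I'll correct the lateral offset and come down.

Request:
carry_out:
  targets:
    - [[0.02,0.06,0.02],[0,0,0],1]
    - [[0.013,0.058,0.06],[0,0,0],1]
    - [[0,0,0.12],[0,0,0],1]
    - [[0,0,0.17],[0,0,0],1]
    - [[0,0,0.17],[0,0,0],1]
    - [[0,0,0.17],[0,0,0],1]
    - [[0,0,0.1],[0,0,0],1]
    - [[0,0,0.05],[0,0,0],1]
    - [[0,0,0],[0,0,0],1]
    - [[0,0,0],[0,0,0],1]

```text
time: 11.85
eef_pos: [529.8, 168.4, 395.7]
eef_rot: [0.001, -0.055, 0.998, 0.0]
wrist_force: [0.6, 0.7, -2.0]
finger_gap: 0.296
grip_force: 24.9
```

```bash
python3 -c "
from h import *
to((529.6,166,362),96.2)"
```

```text
t 11.85 tcp [529.8 168.4 395.7] tool y deg 96.34 z [ 1.1e-03  6.0e-04 -1.0e+00] F [ 0.58  0.7  -2.02] gap 0.296 grip 24.95 q [-0.57  0.28  0.23  1.84 -0.08  1.02  1.37]
shift share total [ 0.003 -0.016  0.225] mm [ 0.5 -2.4 33.7]
turn share [0.005 0.012 0.025]
```

Request:
carry_out:
  targets:
    - [[0,0,0.05],[0,0,0],1]
    - [[0,0,0.05],[0,0,0],1]
    - [[0,0,0.03],[0,0,0],1]
    - [[0,0,0.02],[0,0,0],1]
    - [[0,0,0.01],[0,0,0],1]
    - [[0,0,0],[0,0,0],1]

```text
time: 12.45
eef_pos: [529.6, 168.0, 371.0]
eef_rot: [-0.0, -0.055, 0.998, -0.0]
wrist_force: [0.2, -1.4, -2.3]
finger_gap: 0.292
grip_force: 24.9
```

Request:
carry_out:
  targets:
    - [[0,0,0.01],[0,0,0],1]
    - [[0,0,0.01],[0,0,0],1]
    - [[0,0,0.01],[0,0,0],1]
    - [[0,0,0],[0,0,0],1]

```text
time: 12.85
eef_pos: [529.5, 168.0, 366.4]
eef_rot: [-0.0, -0.055, 0.998, -0.0]
wrist_force: [-0.1, -0.6, -2.3]
finger_gap: 0.292
grip_force: 24.9
```

Request:
carry_out:
  targets:
    - [[0,0,0.01],[0,0,0],1]
    - [[0,0,0.01],[0,0,0],1]
    - [[0,0,0],[0,0,0],1]

```text
time: 13.15
eef_pos: [529.5, 168.0, 363.4]
eef_rot: [-0.0, -0.055, 0.998, -0.0]
wrist_force: [0.6, -0.1, -2.7]
finger_gap: 0.295
grip_force: 24.9
```

Request:
carry_out:
  targets:
    - [[0,0,0.01],[0,0,0],1]
    - [[0,0,0.007],[0,0,0],1]
    - [[0,0,0],[0,0,0],1]

```text
time: 13.45
eef_pos: [529.5, 168.0, 360.9]
eef_rot: [-0.0, -0.055, 0.998, -0.0]
wrist_force: [0.5, -0.5, -1.7]
finger_gap: 0.294
grip_force: 24.9
```

Request:
carry_out:
  targets:
    - [[0,0,0.007],[0,0,0],1]
    - [[0,0,0],[0,0,0],1]

```text
time: 13.65
eef_pos: [529.7, 168.0, 360.0]
eef_rot: [0.0, -0.055, 0.998, 0.0]
wrist_force: [0.4, -0.3, -1.8]
finger_gap: 0.289
grip_force: 24.9
```

Request:
carry_out:
  targets:
    - [[0,0,0.007],[0,0,0],1]
    - [[0,0,0],[0,0,0],1]

```text
time: 13.85
eef_pos: [529.7, 168.0, 359.9]
eef_rot: [0.0, -0.055, 0.998, 0.0]
wrist_force: [-2.0, 0.3, 4.4]
finger_gap: 0.294
grip_force: 24.9
```

Request:
carry_out:
  targets:
    - [[0,0,0.007],[0,0,0],1]
    - [[0,0,0],[0,0,0],1]

```text
time: 14.05
eef_pos: [529.7, 167.9, 359.7]
eef_rot: [0.0, -0.055, 0.998, 0.0]
wrist_force: [-3.6, -1.1, 10.1]
finger_gap: 0.289
grip_force: 24.9
```

The bar took the weight at TCP z≈360, so its top is at about 171 mm, which agrees with the cameras. I'll ease off a little, hold, then open.

Request:
carry_out:
  targets:
    - [[0,0,-0.007],[0,0,0],1]
    - [[0,0,0],[0,0,0],1]
    - [[0,0,0],[0,0,0],1]

```text
time: 14.35
eef_pos: [529.7, 168.0, 359.8]
eef_rot: [0.0, -0.055, 0.998, 0.0]
wrist_force: [-1.7, -1.1, 6.7]
finger_gap: 0.292
grip_force: 24.9
```

Request:
carry_out:
  targets:
    - [[0,0,0],[0,0,0],-1]
    - [[0,0,0],[0,0,0],-1]
    - [[0,0,0],[0,0,0],-1]
    - [[0,0,0],[0,0,0],-1]
    - [[0,0,0],[0,0,0],-1]
    - [[0,0,0],[0,0,0],-1]
    - [[0,0,0],[0,0,0],-1]
    - [[0,0,0],[0,0,0],-1]
    - [[0,0,0],[0,0,0],-1]
    - [[0,0,0],[0,0,0],-1]

```text
time: 15.35
eef_pos: [529.6, 168.0, 359.0]
eef_rot: [-0.0, -0.055, 0.998, 0.0]
wrist_force: [1.1, -0.1, -0.5]
finger_gap: 0.993
grip_force: 0.0
```

```bash
python3 -c "
from h import *
to((529.6,166,480),96.2)
a=grab('side','s4')['img']
cv2.imwrite('pics/c4.png',cv2.resize(a[40:190,170:320],(500,500),interpolation=2)[:,:,::-1])"
```

```text
t 15.35 tcp [529.6 168.  359. ] tool y deg 96.32 z [-0.e+00  1.e-04 -1.e+00] F [ 1.1  -0.13 -0.53] gap 0.993 grip 0.0 q [-0.56  0.32  0.23  1.88 -0.09  0.95  1.38]
shift share total [ 0.001 -0.013 -0.807] mm [   0.2   -2.  -121. ]
turn share [ 0.001 -0.     0.02 ]
```

View pics/c4.png

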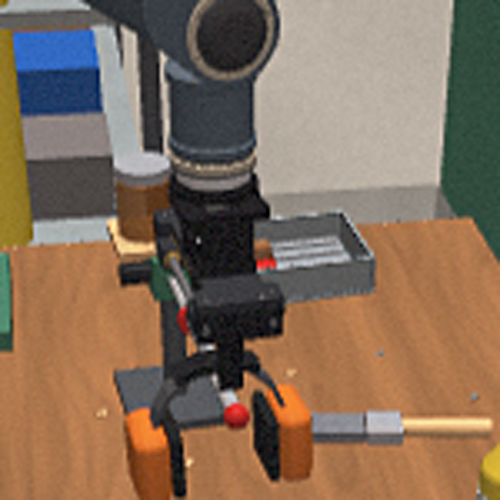

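The muffs hang on the bar with one cup on each side, and the fingers are open and clear. Next I raise, move outboard, turn the gripper 90° and narrow the gap to about 60 mm.

Request:
carry_out:
  targets:
    - [[0,0,-0.05],[0,0,0],-1]
    - [[0,0,-0.1],[0,0,0],-1]
    - [[0,0,-0.2],[0,0,0],-1]
    - [[0,0,-0.2],[0,0,0],-1]
    - [[0,0,-0.15],[0,0,0],-1]
    - [[0,0,-0.1],[0,0,0],-0.38]
    - [[0,-0.1,0],[0,0,0.5],-0.38]
    - [[0,-0.15,0],[0,0,0.5],-0.38]
    - [[0,-0.1,0],[0,0,1],-0.38]
    - [[0,0,0],[0,0,1],-0.38]

```text
time: 16.4
eef_pos: [532.7, 110.2, 477.8]
eef_rot: [-0.001, 0.101, 0.995, -0.001]
wrist_force: [0.1, 0.5, -0.4]
finger_gap: 0.712
grip_force: 0.0
```

Request:
carry_out:
  targets:
    - [[0,0,0],[0,0,1],-0.38]
    - [[0,0,0],[0,0,1],-0.38]
    - [[0,0,0],[0,0,1],-0.38]
    - [[0,0,0],[0,0,1],-0.38]
    - [[0,0,0],[0,0,1],-0.38]
    - [[0,0,0],[0,0,1],-0.38]
    - [[0,0,0],[0,0,1],-0.38]
    - [[0,0,0],[0,0,1],-0.38]
    - [[0,0,0],[0,0,1],-0.38]
    - [[0,0,0],[0,0,1],-0.38]

```text
time: 17.4
eef_pos: [532.5, 113.0, 477.6]
eef_rot: [-0.001, 0.564, 0.826, -0.001]
wrist_force: [-0.3, 0.1, -0.2]
finger_gap: 0.692
grip_force: 0.0
```

Request:
carry_out:
  targets:
    - [[0,0,0],[0,0,1],-0.38]
    - [[0,0,0],[0,0,1],-0.38]
    - [[0,0,0],[0,0,0.7],-0.38]
    - [[0,0,0],[0,0,0],-0.38]
    - [[0,0,0],[0,0,0],-0.38]

```text
time: 17.9
eef_pos: [532.6, 114.1, 478.1]
eef_rot: [-0.0, 0.667, 0.745, -0.001]
wrist_force: [0.4, 0.3, 0.4]
finger_gap: 0.688
grip_force: 0.0
```

```bash
python3 -c "
from h import *
to((534,124.5,348),6.2)
u=np.array([.1073,-.9942]);p=np.array([505.8,385]);e=ctrl.state()['eef_pos'][:2]-p
print('along',e@u,'across',e[0]*u[1]-e[1]*u[0])"
```

```text
t 17.9 tcp [532.6 114.1 478.1] tool y deg 6.28 z [-1.6e-03 -9.0e-04 -1.0e+00] F [0.38 0.32 0.39] gap 0.688 grip 0.0 q [-0.69  0.2   0.47  1.77 -0.1   1.2  -0.08]
shift share total [0.069 0.018 0.868] mm [ 10.3   2.7 130.1]
turn share [-0.017  0.008  0.013]
along 272.2177628913169 across 2.4023204484955194
```

Request:
carry_out:
  targets:
    - [[0,0.018,0.1],[0,0,0],-0.38]
    - [[0,0,0.18],[0,0,0],-0.38]
    - [[0,0,0.2],[0,0,0],-0.38]
    - [[0,0,0.18],[0,0,0],-0.38]
    - [[0,0,0.12],[0,0,0],-0.38]
    - [[0,0,0.07],[0,0,0],-0.38]
    - [[0,0,0.02],[0,0,0],-0.38]
    - [[0,0,0],[0,0,0],-0.38]
    - [[0,0,0],[0,0,0],-0.38]

```text
time: 18.8
eef_pos: [535.9, 115.8, 349.4]
eef_rot: [0.0, 0.667, 0.745, 0.001]
wrist_force: [-0.1, -0.1, -0.3]
finger_gap: 0.691
grip_force: 0.0
```

```bash
python3 -c "
from h import *
to((521.6,234.8,348),6.2)
a=grab('side','s5')['img'];b=grab('top','t5')['img']
cv2.imwrite('pics/c5.png',np.hstack([cv2.resize(a[40:190,170:320],(400,400),interpolation=2),cv2.resize(b[120:270,90:240],(400,400),interpolation=2)])[:,:,::-1])"
```

```text
t 18.8 tcp [535.9 115.8 349.4] tool y deg 6.35 z [ 1.8e-03  7.0e-04 -1.0e+00] F [-0.07 -0.11 -0.31] gap 0.691 grip 0.0 q [-0.64  0.34  0.44  1.92 -0.18  0.92 -0.  ]
shift share total [ 0.799 -0.007  0.01 ] mm [119.8  -1.    1.5]
turn share [ 0.019 -0.005  0.027]
```

View pics/c5.png

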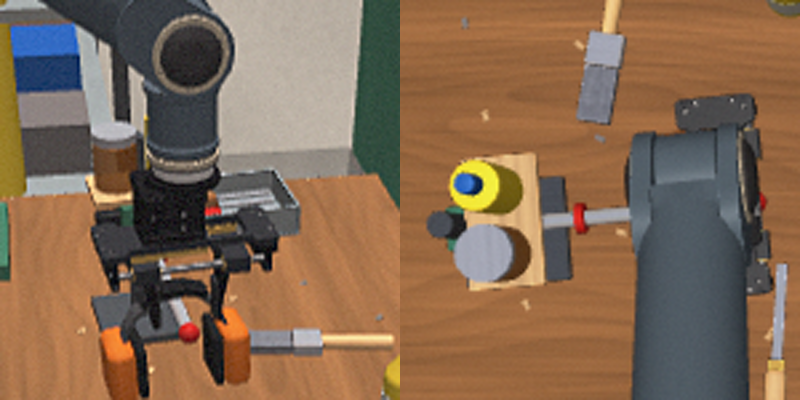

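Both fingers are outboard of the headband, astride the bar, and nothing is near the shelf. Now a gentle push inboard along tool +x.

Request:
carry_out:
  targets:
    - [[0.04,0,0.01],[0,0,0],-0.38]
    - [[0.05,0,0],[0,0,0],-0.38]
    - [[0.04,0,0],[0,0,0],-0.38]
    - [[0.03,0,0],[0,0,0],-0.38]
    - [[0.02,0,0],[0,0,0],-0.38]
    - [[0.02,0,0],[0,0,0],-0.38]
    - [[0.02,0,0],[0,0,0],-0.38]
    - [[0.02,0,0],[0,0,0],-0.38]
    - [[0.02,0,0],[0,0,0],-0.38]
    - [[0.02,0,0],[0,0,0],-0.38]

```text
time: 19.9
eef_pos: [530.8, 157.8, 347.0]
eef_rot: [-0.0, 0.667, 0.745, -0.0]
wrist_force: [-0.5, -1.6, -0.6]
finger_gap: 0.69
grip_force: 0.7
```

Request:
carry_out:
  targets:
    - [[0.02,0,0],[0,0,0],-0.38]
    - [[0.02,0,0],[0,0,0],-0.38]
    - [[0.02,0,0],[0,0,0],-0.38]
    - [[0.02,0,0],[0,0,0],-0.38]
    - [[0.02,0,0],[0,0,0],-0.38]
    - [[0.02,0,0],[0,0,0],-0.38]
    - [[0.02,0,0],[0,0,0],-0.38]
    - [[0.02,0,0],[0,0,0],-0.38]
    - [[0.02,0,0],[0,0,0],-0.38]
    - [[0.02,0,0],[0,0,0],-0.38]

```text
time: 20.9
eef_pos: [527.4, 187.7, 347.0]
eef_rot: [-0.0, 0.667, 0.745, 0.0]
wrist_force: [0.4, -1.6, -1.0]
finger_gap: 0.69
grip_force: 0.6
```

```bash
cat > al.py <<'E'
from h import *
to((521.6,234.8,348),6.2)
u=np.array([.1073,-.9942]);p=np.array([505.8,385]);e=ctrl.state()['eef_pos'][:2]-p
print('along',e@u,'across',e[0]*u[1]-e[1]*u[0])
E
python3 al.py
```

```text
t 20.9 tcp [527.4 187.7 347. ] tool y deg 6.36 z [-0.e+00  1.e-04 -1.e+00] F [ 0.45 -1.6  -1.04] gap 0.69 grip 0.6 q [-0.75  0.36  0.42  1.89 -0.18  0.93 -0.13]
shift share total [ 0.316 -0.004 -0.007] mm [47.4 -0.6 -1. ]
turn share [-0.    -0.001  0.028]
along 198.43527040085345 across -0.318626021521041
```

Pushing at about 1.6 N. Another 30 mm, then I'll look.

Request:
carry_out:
  targets:
    - [[0.02,0,0],[0,0,0],-0.38]
    - [[0.02,0,0],[0,0,0],-0.38]
    - [[0.02,0,0],[0,0,0],-0.38]
    - [[0.02,0,0],[0,0,0],-0.38]
    - [[0.02,0,0],[0,0,0],-0.38]
    - [[0.02,0,0],[0,0,0],-0.38]
    - [[0.02,0,0],[0,0,0],-0.38]
    - [[0.02,0,0],[0,0,0],-0.38]
    - [[0.02,0,0],[0,0,0],-0.38]
    - [[0.02,0,0],[0,0,0],-0.38]

```text
time: 21.9
eef_pos: [524.1, 217.5, 347.0]
eef_rot: [-0.0, 0.667, 0.745, 0.0]
wrist_force: [-0.3, -0.8, 0.2]
finger_gap: 0.688
grip_force: 0.5
```

```bash
python3 al.py; python3 -c "
from h import *
a=grab('side','s6')['img'];b=grab('top','t6')['img']
cv2.imwrite('pics/c6.png',np.hstack([cv2.resize(a[40:190,170:320],(400,400),interpolation=2),cv2.resize(b[120:270,90:240],(400,400),interpolation=2)])[:,:,::-1])"
```

```text
t 21.9 tcp [524.1 217.5 347. ] tool y deg 6.36 z [-0.e+00  1.e-04 -1.e+00] F [-0.27 -0.83  0.19] gap 0.688 grip 0.54 q [-0.79  0.37  0.41  1.88 -0.18  0.93 -0.18]
shift share total [ 0.116 -0.004 -0.007] mm [17.4 -0.6 -1. ]
turn share [-0.    -0.001  0.028]
along 168.4568603242196 across -0.2229947429311565
```

View pics/c6.png

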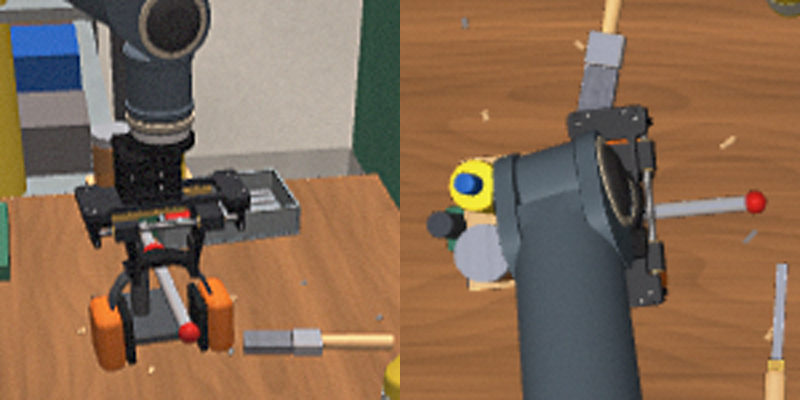

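The muffs slide along the bar, hanging square, and the collar is just ahead of the band. I'll continue in small steps and watch the force.

Request:
carry_out:
  targets:
    - [[0.02,0,0],[0,0,0],-0.38]
    - [[0.02,0,0],[0,0,0],-0.38]
    - [[0.02,0,0],[0,0,0],-0.38]
    - [[0.015,0,0],[0,0,0],-0.38]
    - [[0.01,0,0],[0,0,0],-0.38]
    - [[0,0,0],[0,0,0],-0.38]

```text
time: 22.6
eef_pos: [522.7, 230.3, 347.0]
eef_rot: [-0.0, 0.667, 0.745, 0.0]
wrist_force: [0.4, -0.7, 0.2]
finger_gap: 0.684
grip_force: 0.3
```

Request:
carry_out:
  targets:
    - [[0.01,0,0],[0,0,0],-0.38]
    - [[0.01,0,0],[0,0,0],-0.38]
    - [[0,0,0],[0,0,0],-0.38]

```text
time: 22.9
eef_pos: [522.4, 232.8, 347.0]
eef_rot: [0.0, 0.667, 0.745, -0.0]
wrist_force: [0.7, -2.8, -0.2]
finger_gap: 0.692
grip_force: 1.0
```

```bash
python3 al.py
```

```text
t 22.9 tcp [522.4 232.8 347. ] tool y deg 6.35 z [ 0.e+00 -2.e-04 -1.e+00] F [ 0.68 -2.76 -0.21] gap 0.692 grip 1.05 q [-0.81  0.37  0.41  1.87 -0.18  0.94 -0.21]
shift share total [ 0.014 -0.004 -0.007] mm [ 2.  -0.6 -1. ]
turn share [-0.     0.002  0.027]
along 153.06071601237704 across -0.20852627875508034
```

Request:
carry_out:
  targets:
    - [[0.007,0,0],[0,0,0],-0.38]
    - [[0,0,0],[0,0,0],-0.38]

```text
time: 23.1
eef_pos: [522.4, 233.1, 347.0]
eef_rot: [0.0, 0.667, 0.745, -0.001]
wrist_force: [-0.6, -4.9, 1.3]
finger_gap: 0.691
grip_force: 2.4
```

Request:
carry_out:
  targets:
    - [[0.007,0,0],[0,0,0],-0.38]
    - [[0,0,0],[0,0,0],-0.38]

```text
time: 23.3
eef_pos: [522.4, 233.4, 347.0]
eef_rot: [0.001, 0.667, 0.745, -0.001]
wrist_force: [0.3, -6.9, 1.7]
finger_gap: 0.691
grip_force: 3.4
```

Request:
carry_out:
  targets:
    - [[0.007,0,0],[0,0,0],-0.38]
    - [[0,0,0],[0,0,0],-0.38]

```text
time: 23.5
eef_pos: [522.4, 233.7, 346.9]
eef_rot: [0.001, 0.667, 0.745, -0.002]
wrist_force: [0.4, -8.8, 1.9]
finger_gap: 0.691
grip_force: 4.2
```

The force climbs with no further travel, so the headband is against the collar. I'll back off outboard, then look.

Request:
carry_out:
  targets:
    - [[-0.01,0,0],[0,0,0],-0.38]
    - [[-0.02,0,0],[0,0,0],-0.38]
    - [[-0.03,0,0],[0,0,0],-0.38]
    - [[-0.08,0,0],[0,0,0],-0.38]
    - [[-0.12,0,0],[0,0,0],-0.38]
    - [[-0.15,0,0],[0,0,0],-0.38]
    - [[-0.15,0,0],[0,0,0],-0.38]
    - [[-0.15,0,0],[0,0,0],-0.38]
    - [[-0.05,0,-0.1],[0,0,0],-0.38]
    - [[0,0,-0.2],[0,0,0],-0.38]

```text
time: 24.5
eef_pos: [534.0, 120.5, 390.6]
eef_rot: [-0.001, 0.668, 0.744, -0.002]
wrist_force: [0.2, -0.6, 0.6]
finger_gap: 0.687
grip_force: 0.0
```

Request:
carry_out:
  targets:
    - [[0,0,-0.25],[0,0,0],-0.38]
    - [[0,0,-0.25],[0,0,0],-0.38]
    - [[-0.2,-0.15,-0.1],[0,0,0],-0.38]
    - [[-0.3,-0.1,0],[0,0,0],-0.38]
    - [[-0.3,-0.1,0],[0,0,0],-0.38]
    - [[-0.3,-0.1,0],[0,0,0],-0.38]
    - [[-0.2,0,0],[0,0,0],-0.38]
    - [[0,0,0],[0,0,0],-0.38]
    - [[0,0,0],[0,0,0],-0.38]

```text
time: 25.4
eef_pos: [489.0, -79.0, 482.0]
eef_rot: [-0.0, 0.667, 0.745, 0.001]
wrist_force: [-0.4, -0.2, 0.4]
finger_gap: 0.69
grip_force: 0.0
```

```bash
python3 -c "
from h import *
a=grab('side','s7')['img'];b=grab('top','t7')['img']
cv2.imwrite('pics/c7.png',np.hstack([cv2.resize(a[60:180,180:300],(400,400),interpolation=2),cv2.resize(b[140:260,90:210],(400,400),interpolation=2)])[:,:,::-1])"
```

```text
(no output)
```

View pics/c7.png

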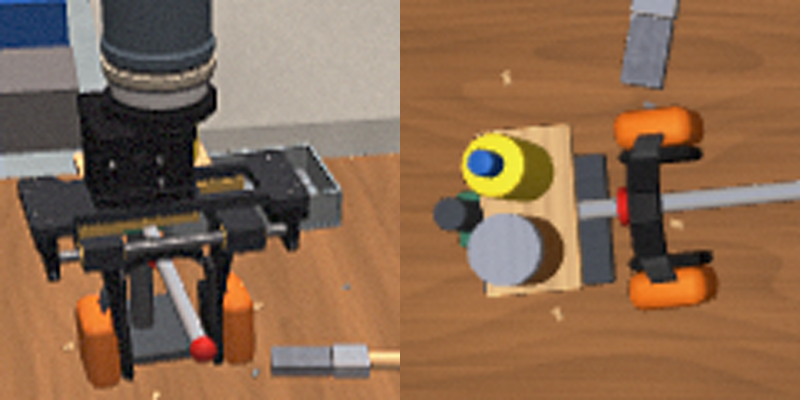

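The headband is up against the collar and square to the bar, with one cup on each side. The 5 px offset between cups and pad is just perspective, so there is no real tilt. Handing in.

```bash
python3 -c "
from rig import ctrl
print(ctrl.close_job())"
```

```text
the job is handed in; nothing more can be done
None
```

The ear defenders now hang still on the bar, one cup on each side, with the headband up against the red stop collar; the job is handed in, but no verdict came back.

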